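# Ease the ruler out of the painter's box

## Robot

A 6-joint arm with a two-finger parallel gripper is mounted at the origin on the work surface. World frame = base frame: x ahead of the robot, y to its left, z up, the work surface at z = 0. Lengths are in mm, angles in rad, forces in N, time in s.
With the tool pointing down it reaches from about 250 to 800 mm from the base axis. Payload 8.5 kg.
Tool frame: the origin (TCP) lies midway between the tips of the shut fingers; the grasp point (between the pads) lies 19 mm behind it; z points along the fingers, y is the line along which they close (so a half turn about z gives the same grasp; the last joint's range is limited). The gripper opens to 85 mm and grips with 20 to 120 N. Pads are 22 mm wide; open, the fingers measure 114 mm over their backs; the gripper's body (76 mm by 85 mm) begins 54 mm behind the grasp point. The pads swing forward as they close: fully open they stand 13 mm farther back than shut.
Start: joints at [1.145, 0.238, -0.013, 1.319, 0, 1.571], TCP at [216.831, 478.083, 231.276] pointing down, gripper open.
Joint ranges: [-2.66, 2.66], [-1.03, 1.9], [-1.14, 1.46], [-1.82, 2.27], [-1.45, 1.34], [-3.14, 3.14]. Speed limits (rad/s): [2.22, 2.22, 2.79, 3.14, 3.14, 3.14].

## Interface

Orientations are given as [roll, pitch, yaw] about the fixed x, y, z axes, in that order (R = Rz(yaw) Ry(pitch) Rx(roll)).
In Python, from plant import r, vision gives the robot as it stands.
- The arm moves only by the tool servo_tool, never from a script. Its argument "steps" is a list of rows, each an object with "slide": the shift along the tool's x, y, z in units of 0.25 m (1.0 is 0.25 m), a list of three; "rotation": the turn, a rotation vector about the tool's x, y, z in units of 2 rad (1.0 is 2 rad), a list of three; "grip": the closure, from -1 (fully open) to 1 (shut). In form: [{"slide": [x, y, z], "rotation": [ax, ay, az], "grip": grip}, ...]. A call has 1 to 5 rows; each row is the pose to reach, as a shift and turn from the pose commanded when the call began, along the tool's axes at that moment; what a row does not reach only later rows make up. A row lasts 1/8 s, in which the tool goes at most 62.5 mm and 10.7 degrees, less where a joint would pass 70% of its speed; a pose out of reach is approached as far as the arm can. A call with a number of a shift or a turn outside -1 to 1 is refused whole. A call with a gripper value outside its range is refused whole. The fingers move at their own pace and stop on an object; "force" is the grip in N (left out, the last holds). Time passes only in rows, so rows that repeat a pose let the fingers close. It gives the time, the measured TCP pose, the force, the opening and the grip force at its end, in the units of the state.
- r.state(): the state, without advancing time (a new reading comes with each control period).
- vision.get_image(name): name is "side" or "top"; returns the picture (420x560x3 uint8, blue, green, red); there is no depth.
- vision.get_calibration(name): a dict with "vfov" (degrees; the focal length in pixels is half the picture's height over the tangent of half this angle, whatever the lens; pixels are square), "cx", "cy" (the principal point, pixels), "k1" (the pictures are not rectified: a ray, as slopes to the right and down, at radius r is drawn at 1 + k1 r^2 times it, then the intrinsics apply), "view" (4x4, takes a point from world to camera coordinates). Camera axes: x right, y down, z forward; pixel columns grow to the right and rows downward; lengths in mm; the calibration is good to about 2 mm. A picture is of the moment at which its call begins. get_calibration takes no time and is no camera call.
- r.close_job(): hands the job in; it is judged then, once.
Trained networks look in the newest picture that a camera, given by its name, has taken for a name from the list of things; names that differ only in an ending like _2 or _b are one class to them, and where a whole thing is asked for, a point or a joint stands for the part that bears it (a point fixed in the world has none). Each returns a list of dicts, best first, with "score" (0 to 1); they miss things now and then, are a little off and sometimes report something else, mostly with a low value. They report only what shows in the picture. A call takes as long as a camera call.
- vision.trace(camera, query): "pixels" (420x560 bool, what is visible of it) and "extent" ([left, top, width, height] in pixels, round what is visible of it).
- vision.landmark_of(camera, query): "xy" ([column, row] in pixels: a listed point, or the origin of a listed thing).
The state is a dict: "time_s": time; "joints": joint angles; "dq": joint speeds; "joint_efforts": joint torques, N m; "position": TCP position; "tool_rot": TCP orientation; "force": force on the tool from outside, world axes, zero at the start; "torque": the same for the moment, N m; "gripper_width": finger opening in mm; "grip_force": force on a finger pad.
Only numpy, scipy, OpenCV 4.12 (cv2) and the standard library are available. Lean on these libraries where they do the work, as an engineer would, in place of code of your own. Each camera call takes 0.05 s, during which the arm holds its last target. There are 200 camera calls.

## Task

A long wooden ruler lies in the painter's box, with one end under the fixed half cover. Slide the box's lid fully open by its knob, then tilt the ruler and ease it out diagonally through the opening without forcing it against the box, leaving the lid open and the other things on the table undisturbed. Finish while still holding the ruler steady in the gripper, in the air, touching nothing else, with its whole length higher than the top of the lid's knob, so that the painter can take it.

Things in the scene. Friction and masses are not known exactly. Their poses are not given: they have to be found in the camera images.
- box: Pale wooden box fixed to the table, 376 x 186 mm outside, walls 8 mm. Origin: centre of its underside, on the table; x along its length to its open end, z up. Inside: x -180 to 180, y -85 to 85 mm, floor 8 mm above the origin. End walls reach 68 mm, guide strips on the side walls 74 mm. Its x axis points to the robot's left (+y), within 0.4 rad.
- box_lip (a point): Middle of the lower edge of the fixed half cover: box x -50, y 0, z 63 mm. The half cover (5 mm thick, underside at 63 mm) roofs the box from x = -180 to -50 mm; the rest, x -50 to 180 mm, is closed by the sliding lid.
- lid (a joint): How far the lid is slid open, m: 0 shut, 0.215 fully open (hard stop); may start up to 0.04. A 230 x 176 x 5 mm board, underside at 69 mm, sliding to the box's -x over the half cover; friction 1.5 N plus 6 N per m/s; stays where left. Fully open it covers box x -265 to -35 mm, past the box's covered end, leaving an opening from x -35 to 180 mm.
- lid_knob (a point): Centre of the lid's square wooden knob, 24 x 24 x 24 mm, sides parallel to the box's, standing in the middle of the lid; this point is 86 mm above the table, the knob's top 98 mm. At joint value j it is at box x = 65 mm - j.
- ruler: Thick wooden ruler 330 x 30 x 10 mm, 65 g, dark marks along one edge. Origin: centre of its underside; x along it, z up. Starts flat on the box floor, along the box's x (within 0.06 rad), near its middle (8 mm along, 15 mm across), its -x end under the half cover. Longer than the opening's diagonal. With its -x end on the floor it can tilt up about 19 degrees before meeting cover or lid.
- ruler_a (a point): Middle of the ruler's +x end face (165 mm along from the origin, half thickness), the end away from the half cover.
- ruler_b (a point): Middle of the ruler's -x end face, the end that starts under the half cover.
- paint_a: Bystander: green paint bottle, 38 mm across, 100 mm tall, origin under its foot. Leave alone.
- paint_b: Bystander: yellow paint bottle, 38 mm across, 100 mm tall, origin under its foot. Leave alone.
- pot: Bystander: empty grey plastic rinsing pot, 72 mm across, 85 mm tall, origin under its foot. Leave alone.
- tray: Bystander: painted wooden serving tray, 200 x 280 mm, 65 mm tall at its handles, origin under its centre. Leave alone.

How it is judged (in metres and radians):
On the way, in this order (a step that is already met when the one before it is completed fails the run):
1. the lid has been slid fully open (within 15 mm of its stop) (value of joint lid above 0.2 m), for 0.2 s.
2. the ruler sticks out diagonally: its near end is out above the box while the other is still inside (height (world z) of ruler_a above 0.085 m and height (world z) of ruler_b below 0.063 m), for 0.1 s.
At the end, for the whole second after the job is handed in: The gripper's fingers hold the ruler (over 2 N) at rest (under 0.03 m/s and 0.2 rad/s), both its ends more than 105 mm above the table (the knob's top is at 98 mm), touching neither box, lid nor bystanders; the lid is still open (at least 195 mm); the bystanders stand upright (height (world z) of each of ruler_a, ruler_b above 0.105 m and value of joint lid above 0.195 m and contact force between ruler and the fingers above 2 N and contact force between ruler and box below 0.1 N and linear speed of ruler below 0.03 m/s and angular speed of ruler below 0.2 rad/s and contact force between ruler and paint_a below 0.1 N and contact force between ruler and paint_b below 0.1 N and contact force between ruler and pot below 0.1 N and contact force between ruler and tray below 0.1 N and angle between each of paint_a, paint_b, pot, tray's own z axis and vertical below 0.1 rad); the arm keeps its last pose, push and grip.
It fails at once if the green bottle is disturbed (moved over 20 mm) (distance of paint_a from where it was at the start of the episode above 0.02 m).
It fails at once if the yellow bottle is disturbed (moved over 20 mm) (distance of paint_b from where it was at the start of the episode above 0.02 m).
It fails at once if the rinsing pot is disturbed (moved over 20 mm) (distance of pot from where it was at the start of the episode above 0.02 m).
It fails at once if the tray is disturbed (moved over 20 mm) (distance of tray from where it was at the start of the episode above 0.02 m).
It fails at once if once its near end is raised, the ruler is forced against the box or lid (over 30 N) (height (world z) of ruler_a above 0.025 m and contact force between ruler and box above 30 N).
It also fails if it takes over 51 s, if anything falls off the work surface, if the arm or the gripper's body presses on something with over 40 N, if the wrist force passes 120 N, or if a joint passes its speed limit or range.

## Working session

There is one attempt and no reset: what is moved stays moved. The work goes in short steps, Python scripts to look and compute and a tool call to move; the robot and the scene stay as the last step left them, time stands still between calls to the robot, and variables do not carry over. Pictures are saved under pics/ and viewed, at most 10 in all, crops included, and the job is handed in when it is done.

Besides the shell and the picture viewer there is one more tool, called after "Request:" as name([rows], argument=value, ...), one row to a line, values as JSON. servo_tool: Moves the arm, as the interface text tells. Shifts and turns lie within -1 to 1; 1 stands for 0.25 m of shift or 2 rad of turn. Its arguments: {"type":"object","properties":{"steps":{"type":"array"},"force":{"type":"number"}},"required":["steps"]}

```bash
ls; mkdir -p pics
cat > h.py <<'E'
import numpy as np, cv2, json
from scipy.spatial.transform import Rotation as R
from plant import r, vision
def cam(n):
    c=vision.get_calibration(n); f=210/np.tan(np.radians(c['vfov'])/2)
    return c,f,np.array(c['view'],float)
def proj(n,P):
    c,f,V=cam(n); p=np.atleast_2d(P)@V[:3,:3].T+V[:3,3]; s=p[:,:2]/p[:,2:]
    s=s*(1+c['k1']*(s**2).sum(1,keepdims=True)); return s*f+[c['cx'],c['cy']]
def ray(n,uv):
    c,f,V=cam(n); d=(np.array(uv,float)-[c['cx'],c['cy']])/f; s=d.copy()
    for _ in range(20): s=d/(1+c['k1']*(s@s))
    Rm=V[:3,:3]; return -Rm.T@V[:3,3], Rm.T@np.array([s[0],s[1],1])
def atz(n,uv,z):
    o,d=ray(n,uv); return o+d*(z-o[2])/d[2]
def tri(uvs): # {cam:uv}
    A=np.zeros((3,3));b=np.zeros(3)
    for n,uv in uvs.items():
        o,d=ray(n,uv); d=d/np.linalg.norm(d); M=np.eye(3)-np.outer(d,d); A+=M;b+=M@o
    return np.linalg.solve(A,b)
def rows(targ): # target position, R -> slide, rotation from current measured pose
    s=r.state(); return s
E
python3 - <<'E'
from h import *
np.set_printoptions(precision=1,suppress=True)
s=r.state(); print({k:np.round(v,3).tolist() for k,v in s.items()})
for n in('side','top'):
    cv2.imwrite(f'pics/{n}0.png',vision.get_image(n)); c,f,V=cam(n); print(n,c['cx'],c['cy'],c['k1'],f,-V[:3,:3].T@V[:3,3])
for q,z in(('lid_knob',86),('box_lip',63),('box',0),('paint_a',0),('paint_b',0),('pot',0),('tray',0),('ruler',8),('ruler_a',13)):
    u={}
    for n in('top','side'):
        l=vision.landmark_of(n,q)
        for x in l[:3]: print(q,n,np.array(x['xy']),round(x['score'],2),atz(n,x['xy'],z))
        if l:u[n]=l[0]['xy']
    if len(u)==2: print('   tri',tri(u))
E
```

```text
pics
{'time_s': 0.0, 'joints': [1.145, 0.239, -0.014, 1.319, 0.0, 1.571], 'dq': [-0.0, 0.0, 0.001, -0.001, 0.001, -0.001], 'joint_efforts': [0.001, -53.878, 34.644, 0.018, -0.0, -0.0], 'position': [216.692, 477.751, 230.683], 'tool_rot': [-3.14, -0.0, 2.716], 'force': [0.647, -0.939, 0.671], 'torque': [-0.01, 0.018, -0.014], 'grip_force': 0.0, 'gripper_width': 85.551}
side 270.6830962155823 205.21877692433821 -0.12908643919033724 458.53950010949745 [ 176.7 1010.1  896.2]
top 274.77219571795376 217.99745952956158 -0.12307525076300854 479.2949175976872 [ 431.7   37.1 1490.1]
lid_knob top [260.4 258. ] 0.7 [498.4  77.   86. ]
lid_knob side [299.3 227.1] 0.74 [507.8  76.6  86. ]
lid_knob side [238.7 202.5] 0.42 [715.1  42.2  86. ]
   tri [502.5  78.2  88.3]
box_lip top [288.8 253.3] 0.66 [514.4  -6.7  63. ]
box_lip side [307.1 216.1] 0.65 [514.7  -7.   63. ]
   tri [514.4  -6.6  63.3]
box top [270.6 253.8] 0.78 [515.9  47.9   0. ]
box side [299.3 243.6] 0.84 [515.1  49.    0. ]
   tri [515.7  47.9  -1.1]
paint_a top [235.5 170.2] 0.61 [780.4 162.7   0. ]
paint_a top [308.  171.6] 0.44 [7
[... 195 characters left out ...]
0. ]
paint_b top [308.  171.6] 0.44 [778.3 -68.1   0. ]
paint_b side [199.6 240.3] 0.69 [791.6 156.4   0. ]
paint_b side [239.6 200.1] 0.62 [775.7 -73.8   0. ]
   tri [782.  163.6   8.2]
pot top [447.4 251.6] 0.71 [ 526.8 -511.     0. ]
pot side [357.2 156.2] 0.78 [ 494.2 -514.     0. ]
   tri [ 511.1 -515.8   -3.4]
tray top [105.5 275.3] 0.83 [441.1 565.7   0. ]
tray side [354.8 157.7] 0.54 [ 499.6 -499.1    0. ]
   tri [376.8 371.1 514.6]
ruler top [217.8 268.2] 0.44 [469.1 210.3   8. ]
ruler side [295.2 282.3] 0.57 [465.6 206.8   8. ]
   tri [467.  209.4  10.3]
ruler_a top [217.8 268.2] 0.44 [469.  209.7  13. ]
ruler_a side [295.2 282.3] 0.57 [464.  211.4  13. ]
   tri [467.  209.4  10.3]
```

View pics/side0.png

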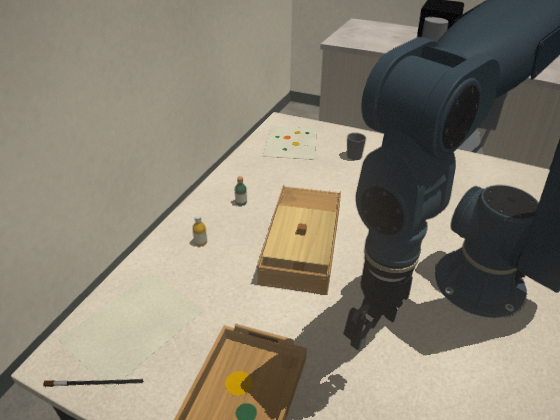

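View pics/top0.png

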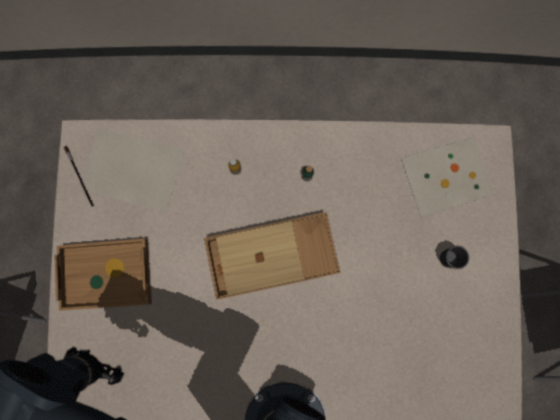

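The side view shows the box with the knob at (302,229) and the lid nearly shut. In the top view the box corners are near (207,237), (325,212), (340,272) and (217,297), and the tray is at far left, clear of the box. The networks' box centre and lip don't quite match the visible yaw, so I'll fit the pose to the outline.

```bash
cat > fit.py <<'E'
from h import *
from scipy.optimize import minimize
def fitbox(ms):
    best=None
    def poly(n,p):
        x,y,a=p; c,s=np.cos(a),np.sin(a)
        P=[[x+c*u-s*v,y+s*u+c*v,z] for u in(-188,188) for v in(-93,93) for z in(0,74 if 0 else 71)]
        return cv2.convexHull(proj(n,np.array(P)).astype(np.float32))
    def cost(p):
        t=0
        for n,m in ms.items():
            im=np.zeros((420*4,560*4),np.uint8); cv2.fillConvexPoly(im,np.round((poly(n,p)*4+1.5)*16).astype(np.int32),1,shift=4)
            M=cv2.resize(m.astype(np.uint8),None,fx=4,fy=4,interpolation=0)
            t+=1-(im&M).sum()/(im|M).sum()
        return t
    for a in (1.5,1.75,1.9):
        o=minimize(cost,[515,48,a],method='Nelder-Mead',options=dict(initial_simplex=[[515,48,a],[530,48,a],[515,63,a],[515,48,a+.1]],xatol=.05,fatol=1e-5))
        if best is None or o.fun<best.fun: best=o
    return best
def masks(n):
    m=np.zeros((420,560),bool)
    for q in('box','lid'):
        l=vision.trace(n,q)
        if l: print(n,q,round(l[0]['score'],2),l[0]['extent']); m|=l[0]['pixels']
    return cv2.morphologyEx(m.astype(np.uint8),cv2.MORPH_CLOSE,np.ones((15,15)))
E
python3 - <<'E'
from fit import *
M={n:masks(n) for n in('top','side')}
for k in(['top'],['side'],['top','side']):
    o=fitbox({n:M[n] for n in k}); print(k,o.x.round(3),o.fun)
x,y,a=o.x
L=lambda u,v,z:[x+np.cos(a)*u-np.sin(a)*v,y+np.sin(a)*u+np.cos(a)*v,z]
for n in('top','side'):
    im=vision.get_image(n)
    im=cv2.resize(im,None,fx=3,fy=3,interpolation=cv2.INTER_CUBIC)
    def dr(pts,col):
        p=(proj(n,np.array([L(*q) for q in pts]))*3+1); cv2.polylines(im,[np.round(p).astype(int)],True,col,1)
    dr([(-188,-93,68),(188,-93,68),(188,93,68),(-188,93,68)],(0,0,255))
    dr([(-188,-93,0),(188,-93,0),(188,93,0),(-188,93,0)],(255,0,0))
    for j in(0,.04):
        X=65-j*1000; dr([(X-12,-12,98),(X+12,-12,98),(X+12,12,98),(X-12,12,98)],(0,255,0))
    c=proj(n,[L(0,0,50)])[0]*3
    cr=im[int(c[1])-200:int(c[1])+200,int(c[0])-230:int(c[0])+230]; cv2.imwrite(f'pics/{n}c.png',cr)
a_,b_=[cv2.imread(f'pics/{n}c.png') for n in('top','side')]
cv2.imwrite('pics/fit.png',cv2.resize(np.hstack([a_,b_]),(800,348)))
k=tri({'top':vision.landmark_of('top','lid_knob')[0]['xy'],'side':vision.landmark_of('side','lid_knob')[0]['xy']})
d=k[:2]-[x,y]; print('knob in box',d@[np.cos(a),np.sin(a)],d@[-np.sin(a),np.cos(a)],k[2])
E
```

```text
top box 0.96 [203.3, 212.0, 138.3, 87.7]
top lid 0.78 [214.6, 219.7, 90.4, 72.7]
side box 0.65 [254.2, 187.4, 85.5, 107.7]
side lid 0.88 [264.2, 206.0, 73.8, 59.2]
['top'] [509.057  45.434   1.797] 0.021887667362731844
['side'] [508.237  45.387   1.789] 0.024685022650056676
['top', 'side'] [508.713  45.527   1.793] 0.048370578699037714Traceback (most recent call last):
  File "<stdin>", line 20, in <module>
IndexError: list index out of range
```

View pics/fit.png

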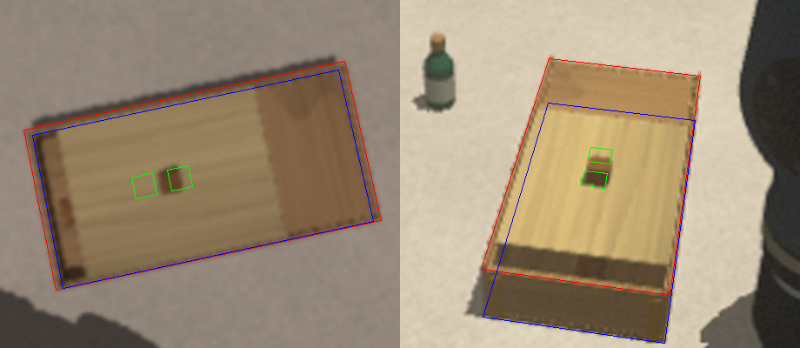

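The outlines fit well from both cameras (box at (508.7, 45.5), yaw 1.793). The knob sits about 30 mm open. I'll push it with shut fingers.

```bash
cat >> h.py <<'E'
B=np.array([508.7,45.5]); A=1.793
def bx(u,v,z): c,s=np.cos(A),np.sin(A); return np.array([B[0]+c*u-s*v,B[1]+s*u+c*v,z])
def tob(p): d=np.array(p[:2])-B; c,s=np.cos(A),np.sin(A); return np.round([c*d[0]+s*d[1],-s*d[0]+c*d[1],p[2]],1)
def Rt(tilt=0,yaw=A): # tool x along box x, z down; tilt raises tool x
    c,s=np.cos(yaw),np.sin(yaw); Y=np.array([s,-c,0]); Z=np.array([0,0,-1.])
    return R.from_rotvec(Y*tilt)*0+0 if 0 else R.from_matrix(np.c_[np.cross(Y,Z),Y,Z])*R.from_rotvec([0,tilt,0])
def go(p,Rg):
    s=r.state(); R0=R.from_euler('xyz',s['tool_rot']); 
    print('slide',np.round(R0.inv().apply(np.array(p)-s['position'])/250,3),'rot',np.round((R0.inv()*Rg).as_rotvec()/2,4))
def st():
    s=r.state(); print(round(s['time_s'],2),tob(s['position']),np.round(s['tool_rot'],3),'F',np.round(s['force'],1),s['gripper_width'],s['grip_force'],np.round(s['joints'],2))
E
python3 - <<'E'
from h import *
print(Rt(0).apply([1,0,0]),Rt(.2).apply([1,0,0]))
go(bx(78,0,150),Rt(0)); go(bx(78,0,82),Rt(0))
E
```

```text
[-0.22037965  0.97541417  0.        ] [-0.21598673  0.95597083  0.19866933]
slide [-1.59  -0.845  0.325] rot [-1.000e-04  0.000e+00  4.614e-01]
slide [-1.59  -0.845  0.597] rot [-1.000e-04  0.000e+00  4.614e-01]
```

Request:
servo_tool([
  {"slide": [-0.8,-0.42,0.1],"rotation": [0,0,0.461],"grip": 1},
  {"slide": [-0.8,-0.42,0.1],"rotation": [0,0,0.461],"grip": 1},
  {"slide": [-0.8,-0.42,0.1],"rotation": [0,0,0.461],"grip": 1},
  {"slide": [-0.8,-0.42,0.1],"rotation": [0,0,0.461],"grip": 1},
  {"slide": [-0.8,-0.42,0.1],"rotation": [0,0,0.461],"grip": 1},
], force=60)

```text
time_s: 1.98
position: [356.9, 297.6, 206.1]
tool_rot: [-3.141, 0.001, 1.784]
force: [0.3, -0.3, -0.4]
gripper_width: 0.0
grip_force: 0.0
```

Run:
```python
from h import *
st(); go(bx(78,0,150),Rt(0)); go(bx(78,0,82),Rt(0))
```

```text
1.98 [279.4  92.5 206.1] [-3.141e+00  1.000e-03  1.784e+00] F [ 0.3 -0.3 -0.4] 0.028973100280542757 0.0 [ 0.7   0.15 -0.2   1.23 -0.    2.05]
slide [-0.802  0.377  0.225] rot [-0.0001  0.0003 -0.0045]
slide [-0.802  0.377  0.497] rot [-0.0001  0.0003 -0.0045]
```

Request:
servo_tool([
  {"slide": [-0.802,0.377,0.225],"rotation": [0,0,-0.0045],"grip": 1},
  {"slide": [-0.802,0.377,0.225],"rotation": [0,0,-0.0045],"grip": 1},
  {"slide": [-0.802,0.377,0.225],"rotation": [0,0,-0.0045],"grip": 1},
  {"slide": [-0.802,0.377,0.225],"rotation": [0,0,-0.0045],"grip": 1},
  {"slide": [-0.802,0.377,0.49],"rotation": [0,0,-0.0045],"grip": 1},
])

```text
time_s: 2.6
position: [496.8, 123.7, 89.4]
tool_rot: [3.133, 0.0, 1.799]
force: [1.1, 1.0, -0.6]
gripper_width: 0.0
grip_force: 0.0
```

Run:
```python
from h import *
st(); go(bx(78,0,82),Rt(0))
```

```text
2.6 [78.9 -5.6 89.4] [3.133 0.    1.799] F [ 1.1  1.  -0.6] 0.038045648052229236 0.0 [ 0.24  0.3  -0.31  0.95 -0.    1.59]
slide [-0.004 -0.023  0.029] rot [0.0042 0.0001 0.003 ]
```

Request:
servo_tool([
  {"slide": [-0.004,-0.023,0.029],"rotation": [0.004,0,0.003],"grip": 1},
  {"slide": [-0.05,-0.023,0.029],"rotation": [0.004,0,0.003],"grip": 1},
  {"slide": [-0.1,-0.023,0.029],"rotation": [0.004,0,0.003],"grip": 1},
  {"slide": [-0.2,-0.023,0.029],"rotation": [0.004,0,0.003],"grip": 1},
  {"slide": [-0.3,-0.023,0.029],"rotation": [0.004,0,0.003],"grip": 1},
])

```text
time_s: 3.22
position: [504.4, 50.4, 82.2]
tool_rot: [-3.136, -0.0, 1.798]
force: [-0.9, 2.0, 0.6]
gripper_width: 0.1
grip_force: 1.4
```

Run:
```python
from h import *
st(); go(bx(-115,0,82),Rt(0))
for n in('top','side'):
    vision.get_image(n)
    for x in vision.landmark_of(n,'lid_knob')[:2]: print(n,x['score'],tob(atz(n,x['xy'],86)))
```

```text
3.23 [ 5.7  3.1 82.2] [-3.136 -0.     1.798] F [-0.9  2.   0.6] 0.09986615709404092 1.3543229922652245 [ 0.1   0.31 -0.32  0.95 -0.    1.44]
slide [-0.483  0.01   0.001] rot [-0.0028 -0.0002  0.0024]
side 0.93 [-27.9  -3.   86. ]
```

Request:
servo_tool([
  {"slide": [-0.12,0.01,0],"rotation": [0,0,0.002],"grip": 1},
  {"slide": [-0.24,0.01,0],"rotation": [0,0,0.002],"grip": 1},
  {"slide": [-0.36,0.01,0],"rotation": [0,0,0.002],"grip": 1},
  {"slide": [-0.44,0.01,0],"rotation": [0,0,0.002],"grip": 1},
  {"slide": [-0.47,0.01,0],"rotation": [0,0,0.002],"grip": 1},
])

```text
time_s: 4.05
position: [532.7, -63.5, 80.7]
tool_rot: [-3.134, 0.0, 1.792]
force: [0.1, 1.8, 1.9]
gripper_width: 0.2
grip_force: 0.9
```

Request:
servo_tool([
  {"slide": [-0.008,0,0],"rotation": [0,0,0],"grip": 1},
  {"slide": [-0.016,0,0],"rotation": [0,0,0],"grip": 1},
])

```text
time_s: 4.3
position: [533.2, -66.4, 80.4]
tool_rot: [-3.134, -0.0, 1.793]
force: [1.0, 1.1, 0.9]
gripper_width: 0.2
grip_force: 0.8
```

Run:
```python
from h import *
st()
for n in('top','side'):
    vision.get_image(n)
    for x in vision.landmark_of(n,'lid_knob')[:2]: print(n,x['score'],tob(atz(n,x['xy'],86)))
```

```text
4.3 [-114.6    0.7   80.4] [-3.134 -0.     1.793] F [1.  1.1 0.9] 0.16703687253864968 0.7986631616950035 [-0.12  0.36 -0.25  0.97 -0.    1.23]
side 0.7 [-151.2    1.3   86. ]
```

Request:
servo_tool([
  {"slide": [-0.012,0,0],"rotation": [0,0,0],"grip": 1},
  {"slide": [-0.024,0,0],"rotation": [0,0,0],"grip": 1},
])

```text
time_s: 4.75
position: [534.5, -72.9, 80.3]
tool_rot: [-3.133, -0.0, 1.793]
force: [0.6, 1.8, 0.0]
gripper_width: -0.1
grip_force: 0.8
```

Request:
servo_tool([
  {"slide": [-0.012,0,0],"rotation": [0,0,0],"grip": 1},
])

```text
time_s: 4.88
position: [535.2, -76.0, 80.3]
tool_rot: [-3.134, 0.0, 1.793]
force: [0.7, 2.1, -0.6]
gripper_width: -0.0
grip_force: 0.8
```

Request:
servo_tool([
  {"slide": [-0.012,0,0],"rotation": [0,0,0],"grip": 1},
])

```text
time_s: 5.0
position: [535.8, -78.6, 80.3]
tool_rot: [-3.134, -0.001, 1.793]
force: [-1.4, 15.8, 3.8]
gripper_width: -0.7
grip_force: 7.7
```

Request:
servo_tool([
  {"slide": [0.03,0,0],"rotation": [0,0,0],"grip": 1},
  {"slide": [0.03,0,-0.2],"rotation": [0,0,0],"grip": -0.3},
  {"slide": [0.03,0,-0.4],"rotation": [0,0,0],"grip": -0.3},
  {"slide": [0.03,0,-0.48],"rotation": [0,0,0],"grip": -0.3},
])

```text
time_s: 5.5
position: [536.0, -71.4, 203.3]
tool_rot: [-3.137, 0.002, 1.793]
force: [0.2, -0.8, -0.0]
gripper_width: 54.3
grip_force: 0.0
```

Run:
```python
from h import *
st(); ims=[]
for n in('top','side'):
    im=vision.get_image(n)
    for q in('ruler','ruler_a','lid_knob'):
        for x in vision.landmark_of(n,q)[:2]: print(n,q,x['score'],np.round(x['xy']),tob(atz(n,x['xy'],dict(ruler=8,ruler_a=13,lid_knob=86)[q])))
    t=vision.trace(n,'ruler')
    for x in t[:2]:
        print(n,x['score'],x['extent'],x['pixels'].sum())
        ys,xs=np.nonzero(x['pixels']); im[x['pixels']&~cv2.erode(x['pixels'].astype(np.uint8),np.ones((3,3))).astype(bool)]=(0,255,0) if x is t[0] else (0,0,255)
        P=np.array([tob(atz(n,(u,v),18))[:2] for u,v in zip(xs,ys)]); print(P.min(0),P.max(0),cv2.minAreaRect(P.astype(np.float32)))
    c=proj(n,[bx(40,0,40)])[0].astype(int); ims.append(cv2.resize(im[c[1]-65:c[1]+65,c[0]-65:c[0]+65],(400,400)))
cv2.imwrite('pics/r1.png',np.hstack(ims))
```

```text
5.5 [-120.    -0.9  203.3] [-3.137e+00  2.000e-03  1.793e+00] F [ 0.2 -0.8 -0. ] 54.29214424816246 0.0 [-0.13  0.28 -0.03  1.27 -0.    1.22]
top ruler 0.92 [218. 272.] [172.4  13.6   8. ]
top ruler 0.79 [271. 258.] [2.  5.9 8. ]
top ruler_a 0.92 [218. 272.] [171.8  13.9  13. ]
top ruler_a 0.79 [271. 258.] [ 2.1  6.2 13. ]
top lid_knob 0.47 [220. 271.] [156.2  15.   86. ]
top 0.66 [219.0, 249.2, 66.1, 27.8] 743
[-39.2 -15.5] [172.5  22.2] ((66.69807434082031, 4.867162704467773), (211.83697509765625, 35.78572463989258), 1.5024956464767456)
side ruler 0.92 [299. 282.] [163.2  15.8   8. ]
side ruler 0.91 [302. 245.] [16.4  3.3  8. ]
side ruler_a 0.92 [299. 282.] [167.9  16.4  13. ]
side ruler_a 0.91 [302. 245.] [22.  4. 13.]
side lid_knob 0.8 [309. 191.] [-148.2   -2.9   86. ]
side 0.59 [291.2, 219.3, 19.6, 48.2] 537
[-98. -12.] [131.3  21.2] ((16.695655822753906, 4.544853210449219), (228.99478149414062, 30.37300682067871), 1.087763786315918)
```

View pics/r1.png

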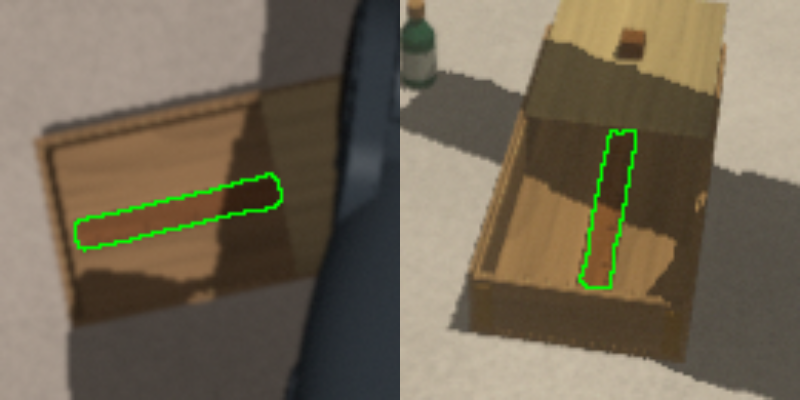

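The lid is fully open (knob at x ≈ -148). The ruler lies along the box, top view (219–285, 249–277), with its axis through box y ≈ 6.5 at x = 65 and about 0.04 rad of yaw. I'll grasp it there.

Run:
```python
from h import *
R0=Rt(0,A+.04)
go(bx(65,6.5,110),R0); go(bx(65,6.5,20),R0); go(bx(65,6.5,9),R0)
```

```text
slide [ 0.738 -0.021  0.358] rot [-0.0048 -0.0003 -0.0201]
slide [ 0.738 -0.018  0.718] rot [-0.0048 -0.0003 -0.0201]
slide [ 0.738 -0.017  0.762] rot [-0.0048 -0.0003 -0.0201]
```

Request:
servo_tool([
  {"slide": [0.22,-0.02,0.1],"rotation": [-0.004,0,-0.02],"grip": -0.3},
  {"slide": [0.44,-0.02,0.2],"rotation": [-0.004,0,-0.02],"grip": -0.3},
  {"slide": [0.64,-0.02,0.3],"rotation": [-0.004,0,-0.02],"grip": -0.3},
  {"slide": [0.738,-0.02,0.36],"rotation": [-0.004,0,-0.02],"grip": -0.3},
  {"slide": [0.738,-0.02,0.4],"rotation": [-0.004,0,-0.02],"grip": -0.3},
])

```text
time_s: 6.62
position: [487.9, 108.8, 99.3]
tool_rot: [-3.14, -0.0, 1.836]
force: [0.3, -0.5, -0.5]
gripper_width: 55.4
grip_force: 0.0
```

Run:
```python
from h import *
st(); R0=Rt(0,A+.04)
go(bx(65,6.5,20),R0); go(bx(65,6.5,9),R0)
```

```text
6.62 [66.3  6.3 99.3] [-3.14  -0.     1.836] F [ 0.3 -0.5 -0.5] 55.42284390094234 0.0 [ 0.22  0.28 -0.31  0.98  0.    1.53]
slide [-0.005 -0.     0.317] rot [-0.0007 -0.0001  0.0013]
slide [-0.005 -0.     0.361] rot [-0.0007 -0.0001  0.0013]
```

Request:
servo_tool([
  {"slide": [-0.005,0,0.15],"rotation": [0,0,0],"grip": -0.3},
  {"slide": [-0.005,0,0.28],"rotation": [0,0,0],"grip": -0.3},
  {"slide": [-0.005,0,0.34],"rotation": [0,0,0],"grip": -0.3},
  {"slide": [-0.005,0,0.36],"rotation": [0,0,0],"grip": -0.3},
  {"slide": [-0.005,0,0.362],"rotation": [0,0,0],"grip": -0.3},
])

```text
time_s: 7.25
position: [489.4, 105.8, 9.9]
tool_rot: [-3.142, 0.0, 1.832]
force: [0.2, -0.7, 0.8]
gripper_width: 55.4
grip_force: 0.0
```

Request:
servo_tool([
  {"slide": [0,0,0],"rotation": [0,0,0],"grip": 0},
  {"slide": [0,0,0],"rotation": [0,0,0],"grip": 0.3},
  {"slide": [0,0,0],"rotation": [0,0,0],"grip": 0.6},
  {"slide": [0,0,0],"rotation": [0,0,0],"grip": 0.8},
  {"slide": [0,0,0],"rotation": [0,0,0],"grip": 0.8},
], force=70)

```text
time_s: 7.88
position: [489.7, 106.3, 10.9]
tool_rot: [3.14, 0.0, 1.833]
force: [-2.4, -0.8, 9.0]
gripper_width: 27.8
grip_force: 68.9
```

Run:
```python
from h import *
st()
```

```text
7.88 [63.5  5.1 10.9] [3.14  0.    1.833] F [-2.4 -0.8  9. ] 27.837247103731496 68.9339017868042 [ 0.21  0.38 -0.44  0.75 -0.    1.52]
```

Request:
servo_tool([
  {"slide": [0,0,-0.01],"rotation": [0,0,0],"grip": 0.8},
  {"slide": [0,0,-0.02],"rotation": [0,0,0],"grip": 0.8},
  {"slide": [0,0,-0.024],"rotation": [0,0,0],"grip": 0.8},
])

```text
time_s: 8.25
position: [489.2, 106.3, 16.0]
tool_rot: [3.141, -0.0, 1.833]
force: [-0.5, -0.3, -0.9]
gripper_width: 27.8
grip_force: 69.1
```

Run:
```python
from h import *
st(); ims=[]
for n in('top','side'):
    im=vision.get_image(n)
    for q in('ruler','ruler_a'):
        for x in vision.landmark_of(n,q)[:3]: print(n,q,round(x['score'],2),np.round(x['xy']),tob(atz(n,x['xy'],19)))
    c=proj(n,[bx(60,0,40)])[0].astype(int); ims.append(cv2.resize(im[c[1]-65:c[1]+65,c[0]-65:c[0]+65],(400,400),interpolation=2))
cv2.imwrite('pics/r2.png',np.hstack(ims))
```

```text
8.25 [63.6  5.6 16. ] [ 3.141 -0.     1.833] F [-0.5 -0.3 -0.9] 27.779340869325925 69.08352971076965 [ 0.21  0.37 -0.43  0.77  0.    1.52]
top ruler 0.57 [275. 258.] [-8.8  8.5 19. ]
top ruler_a 0.57 [275. 258.] [-8.8  8.5 19. ]
side ruler 0.72 [299. 279.] [163.5  16.   19. ]
side ruler 0.55 [303. 243.] [17.2  4.8 19. ]
side ruler_a 0.72 [299. 279.] [163.5  16.   19. ]
side ruler_a 0.55 [303. 243.] [17.2  4.8 19. ]
```

View pics/r2.png

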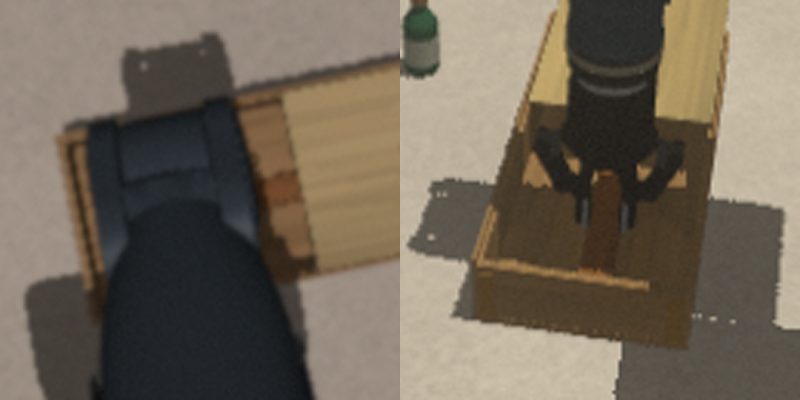

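The ruler is held; its near end shows at (600,270) of the right crop, lifted. Next I'll tilt it about its far end.

Request:
servo_tool([
  {"slide": [-0.003,0,-0.0586],"rotation": [0,0.0325,0],"grip": 0.8},
  {"slide": [-0.009,0,-0.117],"rotation": [0,0.065,0],"grip": 0.8},
  {"slide": [-0.019,0,-0.1745],"rotation": [0,0.0975,0],"grip": 0.8},
  {"slide": [-0.034,0,-0.2315],"rotation": [0,0.13,0],"grip": 0.8},
  {"slide": [-0.034,0,-0.2315],"rotation": [0,0.13,0],"grip": 0.8},
])

```text
time_s: 9.18
position: [492.2, 97.1, 74.0]
tool_rot: [3.141, -0.259, 1.831]
force: [-0.2, -0.8, -0.5]
gripper_width: 27.5
grip_force: 69.1
```

Run:
```python
from h import *
st(); ims=[]; s=r.state()
R0=R.from_euler('xyz',s['tool_rot']); p=np.array(s['position'])
print('axis',R0.apply([1,0,0])); P=[p+R0.apply([d,0,-2]) for d in(-226,104)]; print('b,a est',[tob(q) for q in P])
for n in('top','side'):
    im=vision.get_image(n)
    for q in('ruler_a',):
        for x in vision.landmark_of(n,q)[:3]: print(n,q,round(x['score'],2),np.round(x['xy']),proj(n,np.array(P)).round())
    im=cv2.resize(im,None,fx=3,fy=3,interpolation=2)
    cv2.polylines(im,[(proj(n,np.array(P))*3+1).astype(int)],False,(0,255,0),1)
    c=(3*proj(n,[bx(60,0,40)])[0]).astype(int); ims.append(im[c[1]-200:c[1]+200,c[0]-200:c[0]+200])
cv2.imwrite('pics/r3.png',np.hstack(ims))
```

```text
9.18 [54.   4.7 74. ] [ 3.141 -0.259  1.831] F [-0.2 -0.8 -0.5] 27.494813362823805 69.08890128135681 [ 0.04  0.34 -0.32  0.96  0.25  1.34]
axis [-0.2486868   0.93401153  0.25647091]
b,a est [array([-164.8,   -3.6,   18. ]), array([153.9,   8.5, 102.6])]
top ruler_a 0.61 [218. 267.] [[323. 243.]
 [220. 268.]]
side ruler_a 0.71 [309. 216.] [[308. 206.]
 [298. 253.]]
side ruler_a 0.69 [300. 256.] [[308. 206.]
 [298. 253.]]
side ruler_a 0.67 [304. 230.] [[308. 206.]
 [298. 253.]]
```

View pics/r3.png

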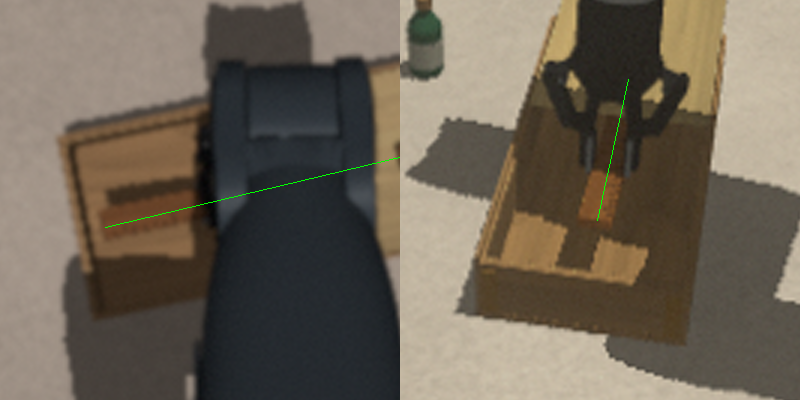

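The near end shows at (108,225) top and (598,218) side, matching the prediction, and there is no contact force. Now I'll ease it out along its own axis.

Request:
servo_tool([
  {"slide": [0.06,0,0],"rotation": [0,0,0],"grip": 0.8},
  {"slide": [0.14,0,0],"rotation": [0,0,0],"grip": 0.8},
  {"slide": [0.22,0,0],"rotation": [0,0,0],"grip": 0.8},
  {"slide": [0.3,0,0],"rotation": [0,0,0],"grip": 0.8},
  {"slide": [0.36,0,0],"rotation": [0,0,0],"grip": 0.8},
])

```text
time_s: 10.0
position: [468.0, 183.7, 97.1]
tool_rot: [-3.142, -0.26, 1.834]
force: [-0.4, -0.5, -0.9]
gripper_width: 27.7
grip_force: 69.1
```

Request:
servo_tool([
  {"slide": [0.06,0,0],"rotation": [0,0,0],"grip": 0.8},
  {"slide": [0.14,0,0],"rotation": [0,0,0],"grip": 0.8},
  {"slide": [0.22,0,0],"rotation": [0,0,0],"grip": 0.8},
  {"slide": [0.28,0,0],"rotation": [0,0,0],"grip": 0.8},
  {"slide": [0.28,0,0],"rotation": [0,0,0],"grip": 0.8},
])

```text
time_s: 10.62
position: [451.1, 248.3, 115.1]
tool_rot: [3.141, -0.26, 1.834]
force: [0.3, 0.1, -1.2]
gripper_width: 27.5
grip_force: 69.1
```

```bash
cat > chk.py <<'E'
from h import *
import sys
st(); ims=[]; s=r.state()
R0=R.from_euler('xyz',s['tool_rot']); p=np.array(s['position'])
P=[p+R0.apply([d,0,-2]) for d in(-226,104)]; print('b,a est',[tob(q) for q in P])
for n in('top','side'):
    im=vision.get_image(n)
    im=cv2.resize(im,None,fx=3,fy=3,interpolation=2)
    cv2.polylines(im,[(proj(n,np.array(P))*3+1).astype(int)],False,(0,255,0),1)
    c=(3*proj(n,[bx(100,0,80)])[0]).astype(int); ims.append(im[c[1]-230:c[1]+230,c[0]-200:c[0]+200])
cv2.imwrite(sys.argv[1],np.hstack(ims))
E
python3 chk.py pics/r4.png
```

```text
10.62 [210.5  11.5 115.1] [ 3.141 -0.26   1.834] F [ 0.3  0.1 -1.2] 27.461699671566326 69.08891201019287 [ 0.35  0.27 -0.31  0.97  0.26  1.66]
b,a est [array([-8.2,  2.5, 58.9]), array([310.4,  15.7, 143.7])]
```

View pics/r4.png

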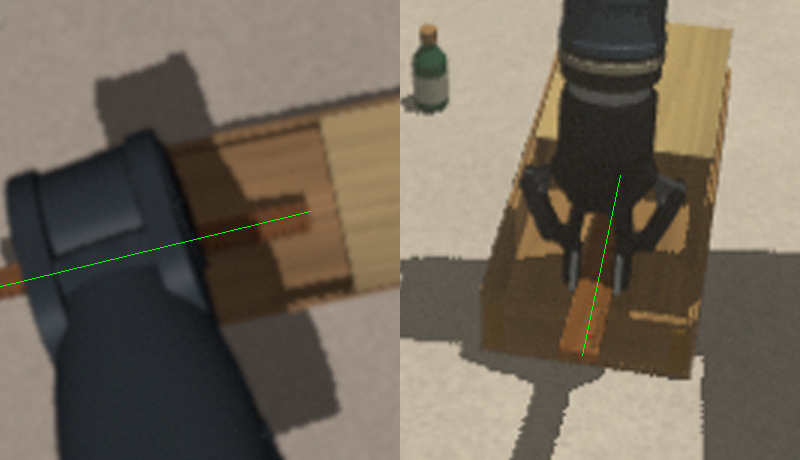

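The far end at (310,212) in the left crop is clear of the lid's edge at (330,150)–(350,290). I'll lift straight up.

Request:
servo_tool([
  {"slide": [0.018,0,-0.07],"rotation": [0,0,0],"grip": 0.8},
  {"slide": [0.045,0,-0.17],"rotation": [0,0,0],"grip": 0.8},
  {"slide": [0.072,0,-0.27],"rotation": [0,0,0],"grip": 0.8},
  {"slide": [0.093,0,-0.35],"rotation": [0,0,0],"grip": 0.8},
  {"slide": [0.1,0,-0.37],"rotation": [0,0,0],"grip": 0.8},
])

```text
time_s: 11.35
position: [451.9, 247.4, 211.5]
tool_rot: [3.14, -0.26, 1.832]
force: [0.3, 0.7, -1.1]
gripper_width: 27.4
grip_force: 69.1
```

Request:
servo_tool([
  {"slide": [0,0,0],"rotation": [0,0,0],"grip": 0.8},
  {"slide": [0,0,0],"rotation": [0,0,0],"grip": 0.8},
  {"slide": [0,0,0],"rotation": [0,0,0],"grip": 0.8},
  {"slide": [0,0,0],"rotation": [0,0,0],"grip": 0.8},
])

```text
time_s: 11.85
position: [451.0, 247.8, 210.2]
tool_rot: [-3.141, -0.26, 1.833]
force: [-0.2, -0.2, 0.1]
gripper_width: 27.6
grip_force: 69.1
```

```bash
python3 chk.py pics/r5.png; python3 -c "
from h import *
for x in vision.landmark_of('side','lid_knob'): print(x['score'],tob(atz('side',x['xy'],86)))"
```

```text
11.85 [210.   11.7 210.2] [-3.141 -0.26   1.833] F [-0.2 -0.2  0.1] 27.62901636973065 69.09176588058472 [ 0.35  0.21 -0.14  1.21  0.26  1.66]
b,a est [array([ -8.8,   3. , 154. ]), array([309.9,  15.7, 238.9])]
0.92 [-152.4    1.8   86. ]
```

View pics/r5.png

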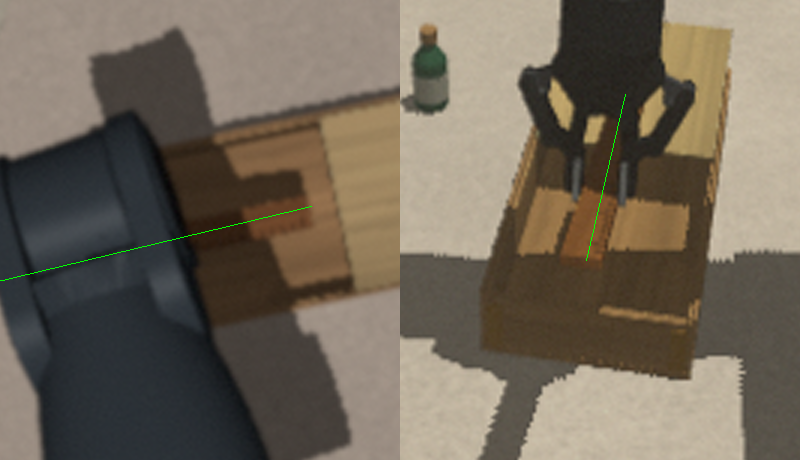

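The ruler is in the air with its ends at about 154 and 239 mm, matching the overlay from (310,207) top to (588,260) side. The lid is open with the knob at x ≈ -152. I'm handing in.

```bash
python3 -c "
from h import *
print(r.close_job())"
```

```text
the job is handed in; nothing more can be done
None
```

I handed the job in after about 12 s on the robot clock: lid open to its stop, ruler held still in the air, ends at roughly 154 and 239 mm, no sign of contact with box or bystanders; no verdict was returned.

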